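# Hook and close the draw latch of an instrument case

### The arm

A 7-joint arm with a two-finger parallel gripper is mounted at the origin on a cart in front of the work surface, level with it; the furniture and walls round the work are solid. World frame = base frame: x ahead of the robot, y to its left, z up, the work surface at z = 0. Lengths are in m, angles in rad, forces in N, time in s.
With the tool pointing down it reaches from about 0.425 to 0.8 m from the base axis. Payload 8.3 kg.
Tool frame: the origin (TCP) lies midway between the tips of the shut fingers; the grasp point (between the pads) lies 19 mm behind it; z points along the fingers, x is the direction in which the jaws open and shut, and the axes are right-handed (so a half turn about z gives the same grasp; the last joint's range is limited). The gripper opens to 85 mm and grips with 20 to 120 N. Pads are 22 mm wide; open, the fingers measure 114 mm over their backs; the gripper's body (76 mm by 85 mm) begins 54 mm behind the grasp point. The pads swing forward as they close: fully open they stand 13 mm farther back than shut.
Start: joints at [1.269, 0.383, 0.016, 1.37, -0.006, 1.388, -0.046], TCP at [0.148, -0.607, 0.209] pointing down, gripper open.
Joint ranges: [-2.95, 2.95], [-0.25, 2.06], [-1.52, 1.56], [0.18, 2.33], [-1.44, 4.58], [0.02, 2.06], [-3.01, 3.01]. Speed limits (rad/s): [2.39, 2.39, 3.01, 3.01, 3.14, 3.14, 3.14].

### API

Orientations are given as a rotation vector (axis times angle).
In Python, from workcell import env gives the robot as it stands. The module is installed in compiled form; this text tells all that it offers. Calls block until the motion is done:
- env.move_ptp(position, orientation): joint-space move of the TCP to a pose.
- env.move_linear(position, ori=None, speed=0.15, stop_force=None): straight line of the TCP; ori=None keeps the orientation; speed is the mean speed in m/s. With stop_force (N) it stops when the force on the tool has changed by that much, and returns True; else False.
- env.set_joints(angles): joint-space move.
- env.command_gripper(opening, force=None): finger opening in m; force is the grip in N (None keeps the last); returns when the fingers have stopped.
- env.hold(seconds).
- env.inverse_kinematics(position, orientation): joint angles nearest the present ones, or None.
- env.read_camera(name): name is "scene" or "side" or "wrist"; returns the picture (420x560x3 uint8, red, green, blue); there is no depth.
- env.camera_model(name): a dict with "mtx" (3x3 intrinsics, pixels), "D" ([k1, k2, p1, p2, k3] as OpenCV has them; the pictures are not rectified), "camera_from_world" (4x4, takes a point from world to camera coordinates). Camera axes: x right, y down, z forward; pixel columns grow to the right and rows downward; lengths in m; the calibration is good to about 2 mm. A picture is of the moment at which its call begins: read the wrist's pose just before it. camera_model takes no time and is no camera call; for the wrist camera it gives the pose at the moment of the call.
A pose or a line that the arm cannot do raises env.IKError and nothing moves.
- env.sign_off(): hands the job in, once; it reports no verdict.
Readings, each from a call of its own:
- env.current_time_s(): time.
- env.current_joints(): joint angles.
- env.current_joint_velocities(): joint speeds.
- env.current_effort(): joint torques, N m.
- env.current_tool_pos(): TCP position.
- env.current_tool_rot(): TCP orientation.
- env.current_ft_force(): force on the tool from outside, world axes, zero at the start.
- env.current_torque(): the same for the moment, N m.
- env.current_width(): finger opening in m.
Only numpy, scipy, OpenCV 4.12 (cv2) and the standard library are available. Lean on these libraries where they do the work, as an engineer would, in place of code of your own. Each camera call takes 0.05 s, during which the arm holds its last target. There are 200 camera calls.

### The job

Shut the grey instrument case that stands ajar on the bench: lift the latch's wire loop over the keeper hook on the lid, draw it back until it is caught under the hook's lip, then press the lever down over centre until it stops, fully home. Keep it pressed home for a full second with 10 to 20 N to bed the seal, never pushing the lever with more than 25 N; leave the things round the case where they are, and take the hand away at the end.

Things in the scene. Friction and masses are not known exactly. Their poses are not given: they have to be found in the camera images.
- case: Grey plastic instrument case standing on its hinge side in a low cradle; it does not move. 220 mm wide (along y), 150 mm thick (along x), flat top 120 mm above the bench. Origin: on the bench under its middle. x level, from the latch lever to the keeper; y across; z up. Its top runs from 79 mm behind to 71 mm ahead of the origin; what lies more than 11 mm ahead is the lid.
- latch_pivot (a point): Nominal pivot axis of the latch lever on top of the case: 12 mm above the case's top, midway across its width, 11 mm behind the case's origin. x level towards the keeper, y along the pivot, z up. The latch is packed up: its true height is up to 4 mm above or below this point, not measurable, only felt. The loop's pivot is on the lever, 16 mm from its pivot (closed: behind it; upright: above it).
- loop_grip (a point): Middle between the two side wires of the steel loop, 15 mm short of its crossbar: pinch it here from above with a finger outside each wire (41 mm outside width, across the case's y). The loop is a frame of 5 mm round wire, 75 mm from its own pivot to the crossbar's centre. It swings easily in the hand, stays where it is let go, and turns up with the lever unless it is caught under the hook.
- loop_bar (a point): Centre of the loop's crossbar, 5 mm thick, 36 mm long.
- keeper (a point): Nominal seat of the crossbar's centre in the keeper hook on the lid, 8 mm above the case's top. The hook: a post 16 mm wide, 5 mm thick, its far face 2.5 mm on the lever side of this point; 16.5 mm high, at its top a lip 3.5 mm past that face, away from the lever, underside 13 mm above the case's top. The hook is adjustable: truly up to 2 mm either way along x, not measurable, only felt.
- lever (a joint): Lever angle, rad: 0 = closed, handle flat, pointing away from the keeper; 1.57 = upright; 2.05 = open stop, leaning to the keeper. It stays where it is left, even half way. Handle: 56 mm long from its pivot, 20 mm wide; its outer face (top when closed) lies 5 mm off the pivot. The hooked loop resists with about 6 N at its end; dead centre is just before the closed stop.
- lid (a joint): Lid angle, rad, about the case's lower edge: 0 = hard shut, about 0.075 = ajar, where its springy seal holds it (8 mm gap at the top). The closed latch holds it at 0.003 to 0.045.
- mug: White mug, 95 mm high, origin under its middle; leave alone.
- punch: Hole punch, 146x103x69 mm, origin under its middle; leave alone.
- stamp: Rubber stamp with wooden handle, 80 mm high, origin under its middle; leave alone.
- charger: Small red and black battery charger, 62x58x81 mm, origin under its middle; leave alone.

How it is judged:
On the way, in this order (a step that is already met when the one before it is completed fails the run):
1. the loop's crossbar lies behind the keeper hook, lower than its lip, with the lever still up (x of loop_bar in the frame of keeper between -0.005 and 0.012 m and z of loop_bar in the frame of keeper below 0.005 m and value of joint lever above 0.8 rad), for 0.2 s.
2. the lever is home, the lid drawn shut, and the lever is kept pressed with at least 8 N for 0.5 s (value of joint lever below 0.05 rad and value of joint lid below 0.052 rad and contact force between the fingers and lever_c0 above 8 N), for 0.5 s.
At the end, for the whole second after the job is handed in: Lever within 0.05 rad of closed, lid within 0.052 rad of tight shut and held there by the loop's crossbar in the keeper hook (within 8 mm of its nominal seat), hand clear of the case (value of joint lever below 0.05 rad and value of joint lid below 0.052 rad and distance between loop_bar and keeper below 0.008 m and contact force between each of the arm, the fingers and case below 0.1 N); the robot touches nothing.
It fails at once if the lever is pushed with more than 25 N (contact force between the fingers and lever_c0 above 25 N).
It fails at once if a thing beside the case is moved more than 20 mm (distance of any of mug, punch, stamp, charger from where it was at the start of the episode above 0.02 m).
It also fails if it takes over 61 s, if anything falls off the work surface, if the arm or the gripper's body presses on something with over 40 N, if the wrist force passes 120 N, or if a joint passes its speed limit or range.

## Working session

There is one attempt and no reset: what is moved stays moved. The work goes in short steps, each a Python script; the robot and the scene stay as the last script left them, time stands still between calls to the robot, and variables do not carry over. Pictures are saved under pics/ and viewed, about 8 in all and at most 12, crops included, and the job is handed in when it is done.

```bash
mkdir -p pics; cat > h.py <<'E'
from workcell import env
import numpy as np, cv2
from scipy.spatial.transform import Rotation as R
def snap(n,f):
    m=env.camera_model(n); im=env.read_camera(n); cv2.imwrite('pics/'+f,im[:,:,::-1]); return im,m
def ray(m,uv):
    p=cv2.undistortPoints(np.array([[uv]],float),np.array(m["mtx"]),np.array(m["D"]))[0,0]
    T=np.array(m["camera_from_world"]); Rm=T[:3,:3]; return -Rm.T@T[:3,3], Rm.T@np.array([p[0],p[1],1])
def onz(m,uv,z):
    o,d=ray(m,uv); return o+d*(z-o[2])/d[2]
def proj(m,P):
    T=np.array(m["camera_from_world"]); return cv2.projectPoints(np.array(P,float).reshape(-1,3),cv2.Rodrigues(T[:3,:3])[0],T[:3,3],np.array(m["mtx"]),np.array(m["D"]))[0][:,0]
E
python3 - <<'E'
from h import *
import pickle
a,m1=snap("scene","s0.png"); b,m2=snap("side","d0.png"); c,m3=snap("wrist","w0.png")
pickle.dump((m1,m2,m3),open('m0.pkl','wb'))
cv2.imwrite('pics/s0b.png',np.vstack([np.hstack([a,b])])[:,:,::-1])
cv2.imwrite('pics/all.png',cv2.resize(np.hstack([a,b]),(800,300))[:,:,::-1])
print(env.current_tool_pos(),env.current_tool_rot(),env.current_time_s(),env.current_width())
for m in (m1,m2,m3): print(ray(m,(280,210)))
E
```

```text
[ 0.14774046 -0.60684507  0.20839486] [-2.46951315e+00  1.94040616e+00  1.94672204e-03] 0.15 0.0858823816943849
(array([-0.13381146,  0.44860287,  1.06712686]), array([ 0.51968007, -0.35536462, -0.77698289]))
(array([ 0.01671729, -1.05839948,  0.78122118]), array([ 0.36000163,  0.80042192, -0.47961292]))
(array([ 0.22469021, -0.587996  ,  0.37321113]), array([-0.29925553, -0.08342023, -0.95059679]))
```

View pics/s0.png

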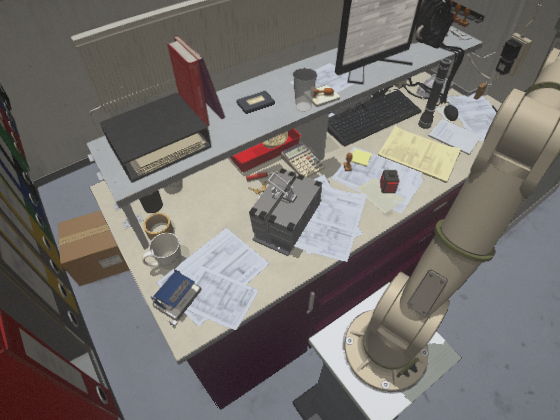

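View pics/d0.png

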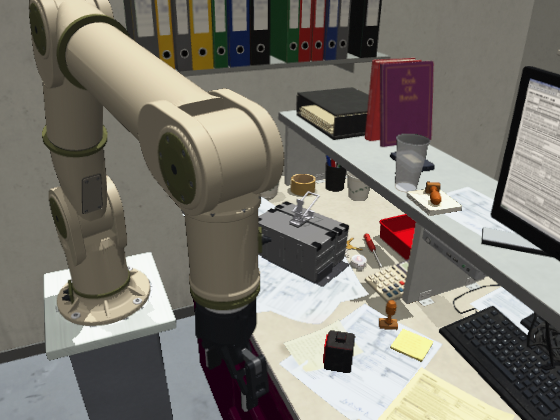

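The scene view shows the case at about (285,210), with the latch on top near (285,185). The side view shows it at about (305,240), with the loop standing up near (303,208). The mug is at (163,250), the charger at (390,180) and the stamp at (349,160). I'll take enlarged crops next.

```bash
python3 - <<'E'
import cv2,numpy as np
a=cv2.imread('pics/s0.png')[160:260,235:335]; b=cv2.imread('pics/d0.png')[185:285,255:355]
f=lambda i:cv2.resize(i,None,fx=6,fy=6,interpolation=cv2.INTER_CUBIC)
cv2.imwrite('pics/c0.png',np.hstack([cv2.resize(a,None,fx=4,fy=4,interpolation=cv2.INTER_CUBIC),cv2.resize(b,None,fx=4,fy=4,interpolation=cv2.INTER_CUBIC)]))
E
```

```text
(no output)
```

View pics/c0.png

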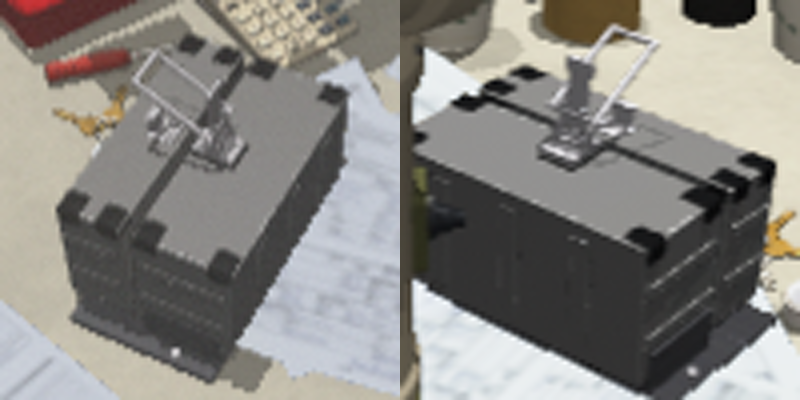

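```bash
python3 - <<'E'
from h import *
import pickle
m1,m2,m3=pickle.load(open('m0.pkl','rb'))
S=lambda u,v:(235+u/4-.4,160+v/4-.4); D=lambda u,v:(255+(u-400)/4-.4,185+v/4-.4)
for n,m,pts in (('s',m1,[S(347,88),S(228,278),S(58,205),S(190,36)]),('d',m2,[D(775,160),D(645,255),D(408,138),D(535,66)])):
    P=[onz(m,p,.12) for p in pts]
    print(n,np.round(P,3)); print([round(np.linalg.norm(P[i]-P[(i+1)%4]),3) for i in range(4)])
def tri(p,q):
    o1,d1=ray(m1,p);o2,d2=ray(m2,q)
    A=np.c_[d1,-d2]; t=np.linalg.lstsq(A,o2-o1,rcond=None)[0]
    a,b=o1+d1*t[0],o2+d2*t[1]; return (a+b)/2,np.linalg.norm(a-b)
# loop bar ends (scene: left end, top end ; side: right, left)
for p,q in ((S(133,80),D(657,42)),(S(158,50),D(612,30)),(S(133,80),D(612,30)),(S(158,50),D(657,42)),):
    print(tri(p,q))
E
```

```text
s [[ 0.522 -0.169  0.12 ]
 [ 0.418  0.029  0.12 ]
 [ 0.552  0.098  0.12 ]
 [ 0.648 -0.095  0.12 ]]
[np.float64(0.223), np.float64(0.151), np.float64(0.215), np.float64(0.146)]
d [[ 0.653 -0.102  0.12 ]
 [ 0.516 -0.173  0.12 ]
 [ 0.432  0.021  0.12 ]
 [ 0.558  0.086  0.12 ]]
[np.float64(0.155), np.float64(0.212), np.float64(0.142), np.float64(0.211)]
(array([ 0.60327788, -0.00456075,  0.16822408]), np.float64(0.015991047816087994))
(array([ 0.57303569, -0.01642948,  0.20062708]), np.float64(0.015032057725911124))
(array([0.57976828, 0.00638349, 0.18351656]), np.float64(0.001372401374198157))
(array([ 0.59601292, -0.02761807,  0.18591116]), np.float64(0.0016389017344093323))
```

The corner quads come out at 0.15 × 0.22 m as expected. The loop crossbar triangulates to (0.588, -0.011, 0.185) with a length of 38 mm, which is consistent. I'll move above it and take a close look.

```bash
cat >> h.py <<'E'
YAW=np.deg2rad(27.2); O=np.array([.5375,-.038,0])
ex=np.array([np.cos(YAW),np.sin(YAW),0]); ey=np.array([-np.sin(YAW),np.cos(YAW),0])
def W(x,y,z): return O+ex*x+ey*y+np.array([0,0,z])   # case -> world
def C(p): d=np.asarray(p)-O; return np.array([d@ex,d@ey,d[2]])
def down(): a=(YAW-np.pi/2)/2+np.pi; return np.pi*np.array([np.cos(a),np.sin(a),0])
E
python3 - <<'E'
from h import *
import pickle
p=env.current_tool_pos(); env.move_linear([p[0],p[1],.3],speed=.2)
env.move_ptp(W(.047,0,.285),down())
print(env.current_time_s(),env.current_tool_pos(),env.current_ft_force())
i,m=snap("wrist","w1.png"); pickle.dump(m,open('m1.pkl','wb'))
E
```

```text
3.3417 [ 0.57935486 -0.01788887  0.28481237] [0.02985209 0.29853869 0.18679403]
```

View pics/w1.png

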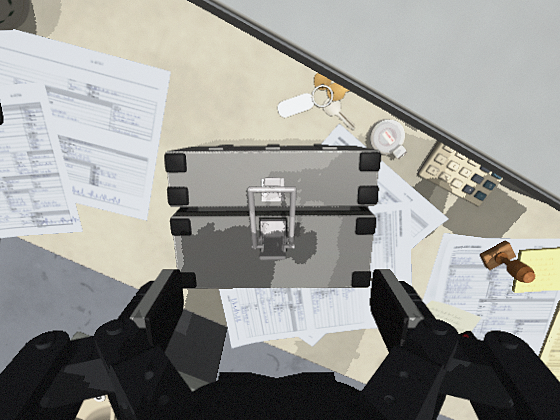

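The wrist view shows the case squarely. The loop crossbar is at about (270,190), the keeper plate just above it at (271,184), and the lever at (272,235). I'll zoom in on these.

```bash
python3 - <<'E'
import cv2
a=cv2.imread('pics/w1.png')[160:270,215:330]
cv2.imwrite('pics/c1.png',cv2.resize(a,None,fx=5,fy=5,interpolation=cv2.INTER_CUBIC))
from h import *
import pickle
m=pickle.load(open('m1.pkl','rb'))
for n,uv in (('lidL',(165,152)),('lidR',(379,151)),('bodyL',(176,288)),('bodyR',(371,287))): print(n,np.round(C(onz(m,uv,.12)),4))
E
```

```text
lidL [0.0796 0.1109 0.12  ]
lidR [ 0.0802 -0.1048  0.12  ]
bodyL [-0.0768  0.1149  0.12  ]
bodyR [-0.0759 -0.1105  0.12  ]
```

View pics/c1.png

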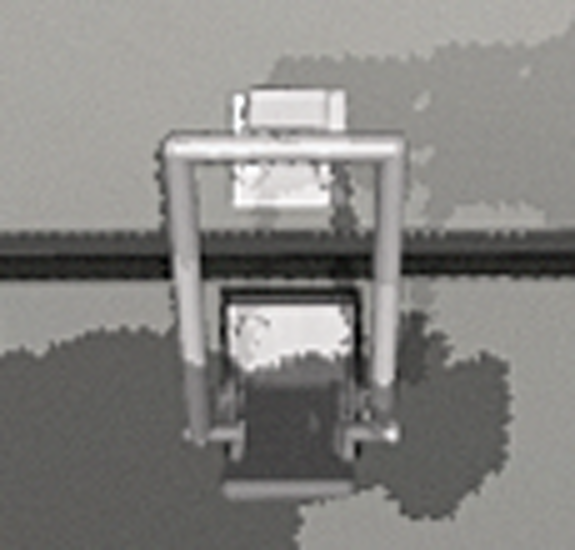

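```bash
python3 - <<'E'
from h import *
import pickle
m=pickle.load(open('m1.pkl','rb'))
q=lambda u,v:(215+u/5-.4,160+v/5-.4)
for n,p,z in (('lip edge',q(291,90),.1365),('post near face',q(291,124),.1365),('plateL',q(233,207),.121),('plateR',q(332,207),.121),('barL',q(166,148),.185),('barR',q(405,148),.185),('handle end',q(291,293),.182),('loop pivL',q(195,435),.146),('loop pivR',q(388,433),.146),('lower handle edge',q(290,490),.13)):
    print(n,np.round(C(onz(m,p,z)),4))
o,d=ray(m,q(285,148)); print(C(o))
for g in (.26,.2,.15): print(g,proj(m,W(.047,0,g)))
E
```

```text
lip edge [0.0566 0.0021 0.1365]
post near face [0.0498 0.0022 0.1365]
plateL [0.0282 0.0146 0.121 ]
plateR [ 0.0281 -0.0062  0.121 ]
barL [0.0575 0.0226 0.185 ]
barR [ 0.0574 -0.0174  0.185 ]
handle end [0.0307 0.0018 0.182 ]
loop pivL [-0.0127  0.0219  0.146 ]
loop pivR [-0.0123 -0.0173  0.146 ]
lower handle edge [-0.033   0.0028  0.13  ]
[ 0.12575431 -0.00113687  0.44974804]
0.26 [[274.41969043 235.27857802]]
0.2 [[274.76219783 206.50797934]]
0.15 [[274.95134856 190.64149044]]
```

```bash
python3 - <<'E'
from h import *
import pickle
m1,m2,m3=pickle.load(open('m0.pkl','rb'))
a=cv2.imread('pics/s0.png')[168:208,263:303]; b=cv2.imread('pics/d0.png')[188:228,285:325]
f=lambda i:cv2.resize(i,None,fx=10,fy=10,interpolation=cv2.INTER_CUBIC)
A,B=f(a),f(b)
O2=W(.0005,.0025,0)
def dr(I,m,off):
    for th,c in ((2.05,(0,0,255)),(1.57,(0,255,0)),(1.2,(255,0,0))):
        pts=[O2+ex*(-.011-r*np.cos(th))+np.array([0,0,.132+r*np.sin(th)]) for r in (0,.016,.056)]
        for p in proj(m,pts): cv2.circle(I,tuple(int(x) for x in ((p-off+.5)*10)),4,c,-1)
dr(A,m1,(263,168)); dr(B,m2,(285,188))
cv2.imwrite('pics/c2.png',np.hstack([A,B]))
E
```

```text
(no output)
```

View pics/c2.png

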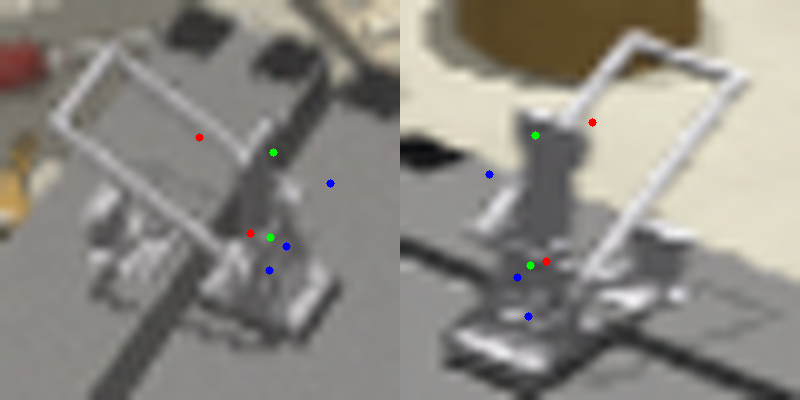

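The lever is near 1.65 rad. The bar is at case-frame (0.0575, 0.185), the hook lip edge is at x≈0.057, and everything is centred at y≈+0.0025. Next I'll pinch the loop.

```bash
cat >> h.py <<'E'
Y0=.0025
def st(t=''): print(t,round(env.current_time_s(),2),'C',np.round(C(env.current_tool_pos())*1e3,1),'F',np.round([env.current_ft_force()@ex,env.current_ft_force()@ey,env.current_ft_force()[2]],1),'w',round(env.current_width()*1e3,1))
E
python3 - <<'E'
from h import *
env.command_gripper(.062,30); st()
env.move_linear(W(.0443,Y0,.169),speed=.12,stop_force=8); st('down')
env.command_gripper(.034,30); st('gripped')
i,m=snap("wrist","w2.png")
b,m2=snap("side","d2.png")
cv2.imwrite('pics/c3.png',np.hstack([i[120:340,150:400],cv2.resize(b[170:250,260:351],(250,220),interpolation=cv2.INTER_CUBIC)])[:,:,::-1])
E
```

```text
3.76 C [ 4.70e+01 -1.00e-01  2.85e+02] F [-0.6  0.1  0.4] w 61.6
down 4.88 C [ 44.8   2.4 169.9] F [-0.  -1.2  0.9] w 61.9
gripped 5.26 C [ 44.4   2.4 169.2] F [0.1 0.8 1. ] w 34.2
```

View pics/c3.png

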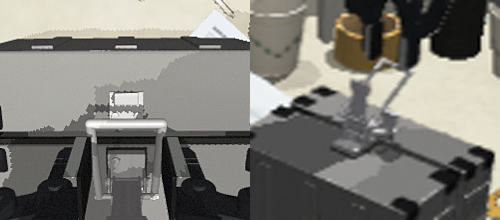

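The width of 34 mm is below the loop's 41 mm, and the wrist view shows the fingertips above the wires. So the pinch was too high; I'll reopen, go lower and close again.

```bash
python3 - <<'E'
from h import *
env.command_gripper(.062,30)
for z in (.162,.157,.152):
    env.move_linear(W(.0443,Y0,z),speed=.1,stop_force=8); st('down')
    env.command_gripper(.034,30); st('gripped')
    if env.current_width()>.037: break
    env.command_gripper(.055,30)
i,m=snap("wrist","w3.png"); b,m2=snap("side","d3.png")
cv2.imwrite('pics/c4.png',np.hstack([cv2.resize(i[150:300,200:350],(400,400)),cv2.resize(b[170:230,275:335],(400,400),interpolation=cv2.INTER_CUBIC)])[:,:,::-1])
E
```

```text
down 5.99 C [ 43.8   2.6 161.2] F [0.8 0.3 0.2] w 62.1
gripped 6.38 C [ 44.4   2.5 162.1] F [-0.2  1.   0.8] w 33.9
down 6.96 C [ 44.    2.6 156.4] F [-0.2 -0.4 -0.7] w 55.0
gripped 7.27 C [ 44.4   2.6 157.1] F [0.3 0.2 1.2] w 37.9
```

View pics/c4.png

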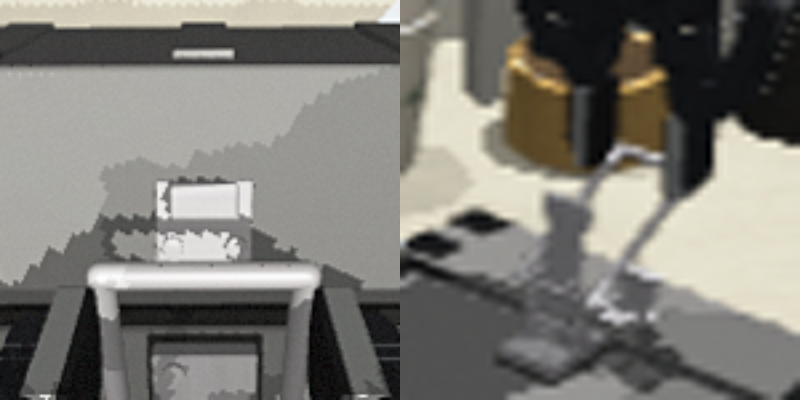

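```bash
python3 - <<'E'
from h import *
m=env.camera_model("wrist"); 
q=lambda u,v:(200+u*.375-.3,150+v*.375-.3)
for z in (.17,.175,.18,.185,.19):
    a,b=C(onz(m,q(88,272),z)),C(onz(m,q(322,272),z)); print(z,np.round((a+b)/2,4),np.linalg.norm(a-b))
# fingertip px in side view -> z, assuming the finger planes y=Y0+-.0205, x=.0443
m2=env.camera_model("side")
for t in ((585-400,165),(680-400,195)):
    o,d=ray(m2,(275+t[0]*.15-.4,170+t[1]*.15-.4))
    s=(np.dot(O+ex*.0443-o,ex))/(d@ex); print('tip',np.round(C(o+s*d),4))
for t in ((610-400,150),(665-400,155)):
    o,d=ray(m2,(275+t[0]*.15-.4,170+t[1]*.15-.4))
    s=(np.dot(O+ex*.0575-o,ex))/(d@ex); print('bar',np.round(C(o+s*d),4))
E
```

```text
0.17 [0.0515 0.0026 0.17  ] 0.0448794471926762
0.175 [0.0539 0.0026 0.175 ] 0.043403751255302596
0.18 [0.0563 0.0026 0.18  ] 0.04192805531792898
0.185 [0.0587 0.0026 0.185 ] 0.04045235938055532
0.19 [0.061  0.0026 0.19  ] 0.03897666344318171
tip [0.0443 0.0287 0.1783]
tip [ 0.0443 -0.0198  0.1806]
bar [0.0575 0.0256 0.1814]
bar [ 0.0575 -0.0024  0.1882]
```

```bash
python3 - <<'E'
from h import *
for z in (.1535,.150):
    env.command_gripper(.052,30)
    env.move_linear(W(.0443,Y0,z),speed=.1,stop_force=8); st('down')
    env.command_gripper(.034,30); st('gripped'); env.hold(.1); st()
    if env.current_width()>.0395: break
E
```

```text
down 7.91 C [ 44.1   2.5 153.1] F [-0.2 -0.7  0.1] w 51.8
gripped 8.18 C [ 44.3   2.6 153.5] F [ 0.8 -0.1  0.8] w 39.1
 8.28 C [ 44.3   2.6 153.5] F [ 0.6 -0.5  0.1] w 38.7
down 8.81 C [ 44.1   2.6 149.6] F [-0.1 -0.3  0.4] w 52.1
gripped 9.06 C [ 44.3   2.6 150. ] F [ 0.8 -0.1  0.1] w 39.3
 9.16 C [ 44.3   2.6 150. ] F [0.1 0.6 0.4] w 39.2
```

```bash
python3 - <<'E'
from h import *
env.command_gripper(.050,30)
env.move_linear(W(.0443,Y0,.1535),speed=.1)
env.command_gripper(.034,30); env.hold(.1); st('grip')
for e in (25,16,8,0,-6,-11,-14.5):
    a=np.deg2rad(e)
    s=env.move_linear(W(-.0066+.06*np.cos(a),Y0,.1474+.06*np.sin(a)-.0245),speed=.06,stop_force=10); st(f'{e} {s}')
    if s: break
i,m=snap("wrist","w5.png"); b,m2=snap("side","d5.png")
cv2.imwrite('pics/c5.png',np.hstack([cv2.resize(i[100:300,180:380],(400,400)),cv2.resize(b[180:240,275:335],(400,400),interpolation=cv2.INTER_CUBIC)])[:,:,::-1])
E
```

```text
grip 10.03 C [ 44.6   2.5 153.6] F [ 1.7 -0.   2. ] w 39.1
25 False 10.28 C [ 48.1   2.7 148. ] F [0.9 0.9 2. ] w 39.0
16 False 10.59 C [ 51.5   2.5 139.2] F [1.8 0.7 2.3] w 39.0
8 False 10.88 C [ 51.9   2.5 130.3] F [-0.6 -1.4 -0.1] w 33.9
0 False 11.18 C [ 53.    2.6 122.3] F [0.1 0.8 0.5] w 34.0
-6 False 11.43 C [ 52.7   2.6 116.2] F [ 0.1 -0.3 -0.7] w 34.1
-11 False 11.68 C [ 52.    2.5 111.1] F [-0.1 -0.1  1.2] w 33.7
-14.5 False 11.93 C [ 51.3   2.5 107.6] F [ 1.  -0.4 -0.4] w 34.0
```

View pics/c5.png

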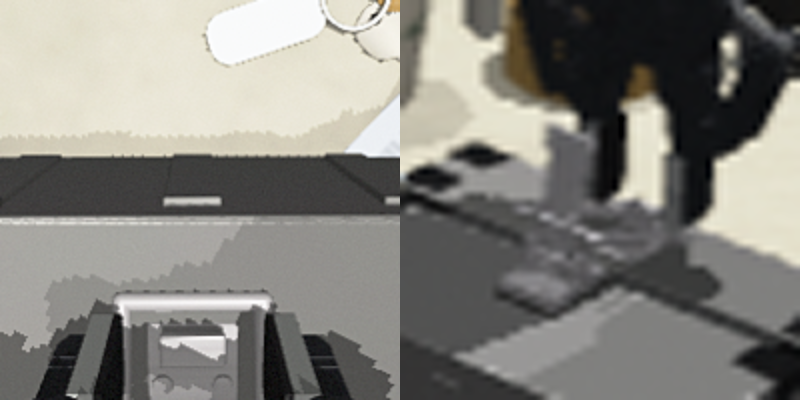

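```bash
python3 - <<'E'
from h import *
m=env.camera_model("wrist"); 
q=lambda u,v:(180+u*.5-.25,100+v*.5-.25)
for z in (.122,.128,.135,.142,.15,.16):
    a,b=C(onz(m,q(114,300),z)),C(onz(m,q(272,300),z)); print(z,np.round((a+b)/2,4),np.linalg.norm(a-b))
for n,p in (('lip',q(192,322)),('post near',q(192,365))): print(n,C(onz(m,p,.1365)))
E
```

```text
0.122 [0.0603 0.0026 0.122 ] 0.039999733826198154
0.128 [0.0631 0.0026 0.128 ] 0.03840878925189875
0.135 [0.0664 0.0027 0.135 ] 0.03655268724854947
0.142 [0.0696 0.0027 0.142 ] 0.03469658524520025
0.15 [0.0734 0.0027 0.15  ] 0.032575325812801086
0.16 [0.0781 0.0027 0.16  ] 0.029923751522302092
lip [0.06150524 0.00288275 0.1365    ]
post near [0.05020388 0.00288363 0.1365    ]
```

The fingers slipped off, because at this opening the tips sit about 20 mm above the TCP, but they had already swung the loop down. The bar now lies behind the hook at case x≈0.061, z≈0.123. I'll regrip deeper and draw it back.

```bash
python3 - <<'E'
from h import *
env.move_linear(W(.0475,Y0,.114),speed=.1)
env.command_gripper(.055,45)
s=env.move_linear(W(.0475,Y0,.100),speed=.03,stop_force=5); st(f'down {s}')
p=C(env.current_tool_pos())
if s: env.move_linear(W(.0475,Y0,p[2]+.001),speed=.03)
env.command_gripper(.034,45); env.hold(.1); st('grip')
if env.current_width()>.0375:
    z=C(env.current_tool_pos())[2]
    for x in np.arange(.0455,.033,-.002):
        s=env.move_linear(W(x,Y0,z+.0005),speed=.03,stop_force=9); st(f'pull {s}')
        if s or env.current_width()<.037 or env.current_ft_force()@ex>12: break
i,m=snap("wrist","w6.png"); b,m2=snap("side","d6.png")
cv2.imwrite('pics/c6.png',np.hstack([cv2.resize(i[150:300,200:350],(400,400)),cv2.resize(b[180:240,275:335],(400,400),interpolation=cv2.INTER_CUBIC)])[:,:,::-1])
E
```

```text
down False 13.23 C [47.5  2.5 99.9] F [-1.1 -0.   0.2] w 55.1
grip 13.62 C [ 47.5   2.5 100.1] F [-1.7  0.8  0.7] w 38.5
pull False 13.88 C [ 46.2   2.6 100.9] F [ 3.9 -0.  -2.3] w 38.1
pull False 14.12 C [ 43.8   2.6 100.7] F [ 4.8  0.2 -3.4] w 37.8
pull False 14.38 C [ 42.1   2.6 100.8] F [ 5.2 -0.2 -2.6] w 38.6
pull False 14.62 C [ 41.3   2.6 101. ] F [10.4 -0.8 -4.8] w 38.6
pull False 14.88 C [ 40.6   2.6 101.2] F [14.2 -1.7 -9.1] w 37.9
```

View pics/c6.png

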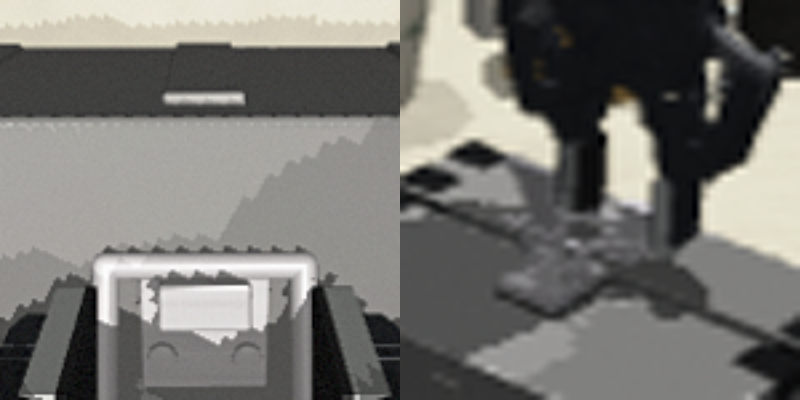

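```bash
python3 - <<'E'
from h import *
m=env.camera_model("wrist"); 
q=lambda u,v:(200+u*.375-.3,150+v*.375-.3)
for z in (.122,.128,.132,.137):
    a,b=C(onz(m,q(93,268),z)),C(onz(m,q(318,268),z)); print(z,np.round((a+b)/2,4),np.linalg.norm(a-b))
for n,p in (('lip',q(205,285)),('post near',q(205,330))): print(n,C(onz(m,p,.1365)))
m2=env.camera_model("side")
for th in (.9,1.15,1.4,1.6):
    p=proj(m2,W(-.011-.056*np.cos(th),Y0,.132+.056*np.sin(th)))[0]; print(th,400+(p[0]-275)/.15,(p[1]-180)/.15)
E
```

```text
0.122 [0.0522 0.0026 0.122 ] 0.04085192018808028
0.128 [0.055  0.0026 0.128 ] 0.03915669543404857
0.132 [0.0568 0.0026 0.132 ] 0.03802654559802743
0.137 [0.0591 0.0026 0.137 ] 0.03661385830300097
lip [0.05583846 0.00270812 0.1365    ]
post near [0.04754928 0.00269321 0.1365    ]
0.9 498.8472611916882 198.49548297347516
1.15 517.8614618971486 171.5334230956599
1.4 538.6502868185203 150.5746998387421
1.6 555.6039184894871 139.02516210196876
```

The bar is caught against the post (14 N of resistance, tool pulled downward, bar at about (0.055, 0.126) in the case frame). Next I'll release, shut the fingers, find the lever from the keeper side and feel its angle.

```bash
cat >> h.py <<'E'
from scipy.optimize import fsolve
PX,PZ,HB=-.011,.132,.011
def corner(th,r,pz=PZ): return PX-r*np.cos(th)+.005*np.sin(th), pz+r*np.sin(th)+.005*np.cos(th)
def go(cx,cz,speed=.04,sf=None): return env.move_linear(W(cx+HB,Y0,cz),speed=speed,stop_force=sf)
def F(): f=env.current_ft_force(); return np.array([f@ex,f@ey,f[2]])
E
python3 - <<'E'
from h import *
env.hold(.2); st('pre')
p=C(env.current_tool_pos())
env.move_linear(W(p[0]+.0005,Y0,p[2]),speed=.03)
env.command_gripper(.058); st('open')
env.move_linear(W(p[0],Y0,.2),speed=.12); st('up')
env.command_gripper(0.0); env.hold(.2); st('shut')
b,m2=snap("side","d7.png"); a,m1=snap("scene","s7.png")
go(.015,.19,.1); go(.015,.170,.1); env.hold(.2); st('start')
s=go(-.05,.170,.03,3.5); env.hold(.1); st(f'contact {s}')
c=C(env.current_tool_pos()); print(fsolve(lambda v:np.array(corner(v[0],v[1]))-[c[0]-HB,c[2]],[1.2,.045]))
cv2.imwrite('pics/c7.png',np.hstack([cv2.resize(a[160:210,255:305],(400,400),interpolation=cv2.INTER_CUBIC),cv2.resize(b[180:240,275:335],(400,400),interpolation=cv2.INTER_CUBIC)])[:,:,::-1])
E
```

```text
pre 15.18 C [ 40.6   2.7 101.1] F [14.7 -2.3 -8.3] w 38.4
open 15.78 C [ 40.4   2.3 101.1] F [-0.2 -0.9 -0.2] w 57.9
up 16.75 C [ 40.1   2.6 199.1] F [ 0.  -0.6 -1. ] w 58.2
shut 17.53 C [ 40.6   2.5 200.1] F [ 0.2  0.  -0.5] w -0.1
start 18.51 C [ 26.5   2.5 170.6] F [0.3 0.4 0.4] w -0.1
contact False 20.93 C [-39.    2.5 170. ] F [-0.7  0.5 -0.9] w -0.0
[0.68037365 0.05416973]
```

View pics/c7.png

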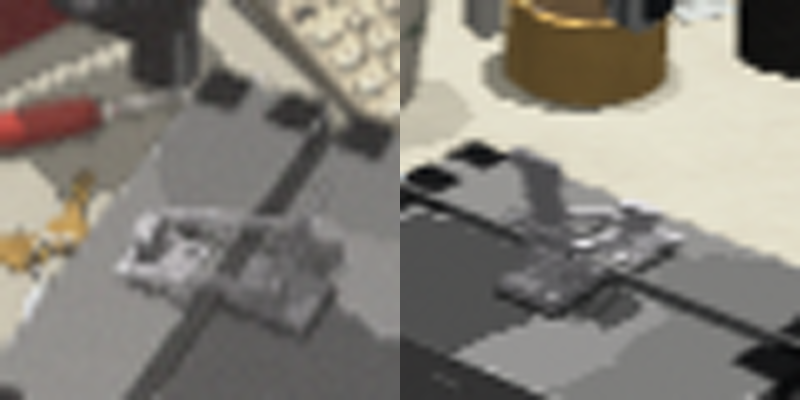

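The loop is hooked and the lever leans back at roughly 1.2–1.3 rad. The pass at z=0.170 met nothing, so the shut fingertips probably sit higher than the nominal TCP. I'll calibrate the tip height by touching the case body top away from the latch.

```bash
python3 - <<'E'
from h import *
p=C(env.current_tool_pos())
env.move_linear(W(p[0],Y0,.2),speed=.15)
env.move_linear(W(-.045,-.065,.16),speed=.15); env.hold(.1); st('above')
s=env.move_linear(W(-.045,-.065,.095),speed=.025,stop_force=4); st(f'touch {s}')
env.move_linear(W(-.045,-.065,.16),speed=.15); env.move_linear(W(-.02,-.065,.21),speed=.15)
env.move_linear(W(.03,Y0,.21),speed=.15); st()
b,m2=snap("side","d8.png"); a,m1=snap("scene","s8.png")
E
```

```text
above 22.05 C [-44.2 -63.9 160.6] F [0.2 0.6 0.7] w -0.2
touch True 24.27 C [-45.  -65.   98.1] F [-0.4  0.7  4.7] w 0.1
 26.07 C [ 29.2   1.5 209.5] F [ 0.4  0.  -0. ] w -0.1
```

The tips are about 21.5 mm above the reported TCP, so the earlier pass went over the lever. I'll correct for that and contact the lever again.

```bash
cat >> h.py <<'E'
TIP=.0215
def go(cx,cz,speed=.04,sf=None): return env.move_linear(W(cx+HB,Y0,cz-TIP),speed=speed,stop_force=sf)
def cor(): c=C(env.current_tool_pos()); return c[0]-HB,c[2]+TIP
E
python3 - <<'E'
from h import *
go(.015,.21,.12); go(.015,.172,.12); env.hold(.15); st('start'); f0=F()
s=go(-.03,.172,.03,3.0); env.hold(.1); st(f'contact {s}')
c=cor(); print(c,fsolve(lambda v:np.array(corner(v[0],v[1]))-c,[1.2,.045]))
E
```

```text
start 27.12 C [ 26.7   2.3 151.6] F [-0.1 -0.5 -0.4] w -0.2
contact True 28.33 C [-10.5   2.5 150.3] F [ 0.9 -0.8  2.8] w 0.1
(np.float64(-0.021509466772014277), np.float64(0.17178597531694692)) [1.1907391  0.04084572]
```

```bash
python3 - <<'E'
from h import *
r=.048
go(-.015,.172); go(*corner(1.28,r)); env.hold(.1); f0=F(); st('0')
th=1.2
while th>.12:
    s=go(*corner(th,r),.035,10); f=F()-f0; n=np.linalg.norm(f)
    c=cor(); print(round(env.current_time_s(),2),round(th,2),s,np.round(np.array(c)*1e3,1),np.round(f,1),round(n,1))
    if s or n>14: break
    th-=.07
E
```

```text
0 29.12 C [ -9.1   2.4 158. ] F [-0.4  0.1  0.6] w 0.1
29.38 1.2 False [-23.8 178.5] [ 1.2  1.1 -0.3] 1.6
29.63 1.13 False [-26.7 177.6] [ 2.5  0.  -1.7] 3.0
29.88 1.06 False [-30.  176.4] [ 3.6 -0.1 -1.3] 3.9
30.13 0.99 False [-33. 175.] [ 4.7  0.4 -0.9] 4.8
30.38 0.92 False [-36.  173.3] [ 5.5  0.6 -0.3] 5.6
30.63 0.85 False [-38.8 171.5] [ 6.2  0.4 -0.6] 6.3
30.88 0.78 False [-41.6 169.4] [ 4.7  0.4 -0.4] 4.7
31.13 0.71 False [-44.2 167.1] [ 4.8 -0.   0.6] 4.8
31.38 0.64 False [-46.8 164.5] [4.7 0.3 0.1] 4.7
31.63 0.57 False [-49.2 161.8] [ 2.4 -0.2  0.7] 2.5
31.88 0.5 False [-51.4 159. ] [ 1.8 -0.5  0.6] 2.0
32.13 0.43 False [-53.2 156.1] [ 0.6  0.1 -0.2] 0.7
32.38 0.36 False [-54.7 153.1] [-0.1 -0.5 -0.9] 1.1
32.63 0.29 False [-56.  150.2] [ 0.8  0.6 -0.2] 1.0
32.88 0.22 False [-57.1 147. ] [-0.7  0.2 -0.9] 1.2
33.13 0.15 False [-57.9 143.9] [ 0.8 -0.5 -0.9] 1.3
```

The force faded to about zero below 0.43 rad, which may mean contact was lost. This is the last picture I can view, so I'll put the views side by side.

```bash
python3 - <<'E'
from h import *
st()
a,m1=snap("scene","s9.png"); b,m2=snap("side","d9.png"); w,m3=snap("wrist","w9.png")
cv2.imwrite('pics/c9.png',np.vstack([np.hstack([cv2.resize(a[160:210,260:310],(400,350),interpolation=cv2.INTER_CUBIC),cv2.resize(b[190:240,285:335],(400,350),interpolation=cv2.INTER_CUBIC)]),np.hstack([cv2.resize(w[60:260,160:360],(400,250)),cv2.resize(w,(400,250))])])[:,:,::-1])
for th in (0,.15,.4,.7,1.,1.2):
    P=W(-.011-.056*np.cos(th),Y0,.132+.056*np.sin(th))
    print(th,(proj(m1,P)[0]-[260,160])*[8,7],(proj(m2,P)[0]-[285,190])*[8,7]+[400,0],(proj(m3,P)[0]-[160,60])*[2,1.25]+[0,350])
E
```

```text
33.13 C [-46.9   2.6 122.4] F [ 0.4 -0.4 -0.3] w 0.1
0 [361.93731002 286.30217513] [395.75162393 260.4682757 ] [232.96891577 643.14783013]
0.15 [361.54599888 273.82183572] [397.45760921 240.75835   ] [232.94678418 652.9728426 ]
0.4 [354.54129598 251.29624595] [405.48452895 206.071206  ] [232.9140167  664.74445741]
0.7 [336.11380942 223.24869771] [422.97434891 164.35778833] [232.8861514  668.28622453]
1.0 [308.29231184 196.67678026] [447.38176549 126.45004993] [232.87863608 655.80955491]
1.2 [285.79793865 181.10734753] [466.30661682 105.15259867] [232.88930247 636.58006886]
```

View pics/c9.png

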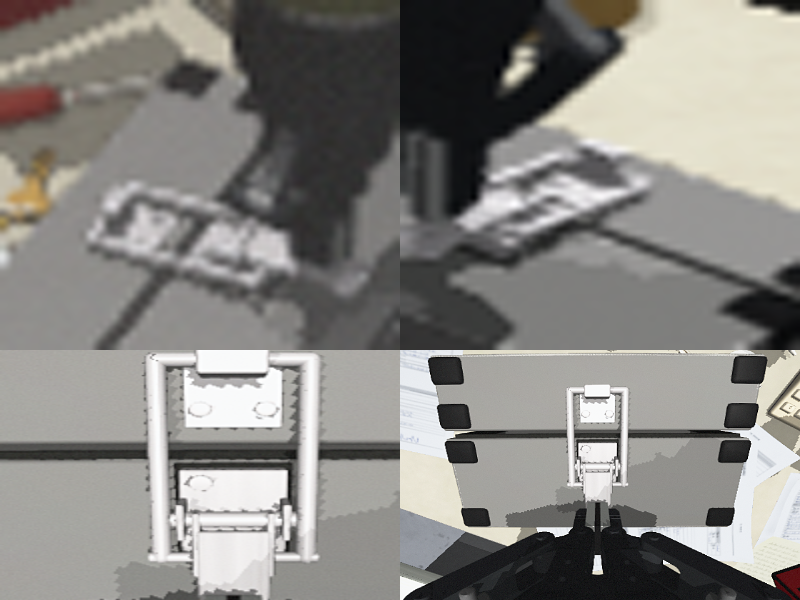

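The wrist view shows the bar under the hook lip and the lever nearly flat below the fingertips. I'll continue straight down, creeping under force feedback.

```bash
python3 - <<'E'
from h import *
x=-.059; go(x,.1445,.03); env.hold(.15); f0=np.mean([F() for _ in range(3)],0); print(f0)
z=.1445; 
while z>.120:
    z-=.0007
    go(x,z,.02,9); env.hold(.05); f=F()-f0; c=cor()
    print(round(env.current_time_s(),2),round(z*1e3,1),np.round(np.array(c)*1e3,1),np.round(f,1))
    if f[2]>13.5: break
t=env.current_time_s()
while env.current_time_s()-t<1.7 and z>.121:
    env.hold(.12); f=F()-f0; print(round(env.current_time_s(),2),np.round(f,1),round(cor()[1]*1e3,2))
    if f[2]<12.5: z-=.0003; go(x,z,.02)
    elif f[2]>17.5: z+=.0004; go(x,z,.02)
E
```

```text
[ 0.57877365  0.58641259 -0.36898401]
33.98 143.8 [-59.  143.8] [-1.  -0.7  1.2]
34.28 143.1 [-59.  143.1] [ 0.3 -1.7  0.2]
34.58 142.4 [-59.  142.4] [-0.7 -0.8  0.5]
34.88 141.7 [-59.  141.7] [-0.  -0.6 -0. ]
35.18 141.0 [-59. 141.] [-0.4 -1.2  0.5]
35.48 140.3 [-59.  140.3] [-0.2  0.5 -0.6]
35.78 139.6 [-59.  139.6] [ 0.3 -1.2  0.1]
36.08 138.9 [-58.9 139.1] [-1.  -1.3  3. ]
36.38 138.2 [-58.9 138.8] [-3.2  1.   8.2]
36.68 137.5 [-58.9 138.5] [-5.9  1.9 12.8]
36.98 136.8 [-58.9 138.2] [-7.7  1.8 16.2]
37.1 [-7.6  2.3 16.3] 138.27
37.22 [-7.1  2.  17.8] 138.25
37.58 [-6.6  2.2 15.5] 138.45
37.7 [-5.9  1.6 16.1] 138.43
37.82 [-6.4  2.7 15.8] 138.43
37.93 [-6.7  2.4 15. ] 138.43
38.05 [-6.2  2.3 15.6] 138.44
38.17 [-6.   3.2 16.4] 138.42
38.28 [-6.2  2.  14.8] 138.45
38.4 [-6.6  2.8 15.6] 138.43
38.52 [-6.9  3.4 14.4] 138.43
38.63 [-6.5  2.1 15. ] 138.43
38.75 [-6.6  1.8 15. ] 138.45
```

```bash
python3 - <<'E'
from h import *
go(-.059,.150,.06)
def touch(r):
    x=-.011-r
    go(x,.150,.08); go(x,.142,.05); env.hold(.1); s=go(x,.132,.012,3.0); f=F(); z=cor()[1]; print(r,s,round(z*1e3,2),np.round(f,1),round(env.current_time_s(),2)); go(x,.150,.06); return z
a=touch(.054); b=touch(.038); print('theta~',(a-b)/.016)
E
```

```text
0.054 True 138.71 [-1.9  0.8  5.4] 40.23
0.038 True 139.09 [-1.1  0.4  4.6] 41.77
theta~ -0.023696117230208313
```

The slope of the handle face gives θ≈0, so the lever is home. I'll retreat and check the lid gap numerically against the first picture.

```bash
python3 - <<'E'
from h import *
import pickle
env.move_linear(W(-.03,Y0,.24),speed=.15); env.move_ptp(W(.047,0,.285),down()); env.hold(.2); st()
i,m=snap("wrist","w10.png")
o=cv2.imread('pics/w1.png')[:,:,::-1]; mo=pickle.load(open('m1.pkl','rb'))
for n,im,mm in (('before',o,mo),('after',i,m)):
    for u in (220,240,325):
        col=im[195:225,u-2:u+3].mean((1,2)); d=np.where(col<75)[0]+195
        print(n,u,col.round().astype(int).tolist()[3:24],(C(onz(mm,(u,d[0]-.5),.12))-C(onz(mm,(u,d[-1]+.5),.12)))[0].round(4) if len(d) else 0)
    e=im[135:170,200:240].mean((1,2)); g=np.gradient(e); print('lid far edge rows',135+np.argmax(abs(g)),g[np.argmax(abs(g))].round(1))
g=i[165:260,225:315].mean(2); print('diff mean',[float(np.abs(i.astype(int)-o)[a:b,c:d].mean().round(1)) for a,b,c,d in ((165,260,225,315),(240,290,470,540),(120,160,370,405))])
E
```

```text
43.65 C [ 45.7  -0.4 284.2] F [-0.3  0.1  0. ] w 0.1
before 220 [161, 159, 158, 159, 160, 158, 161, 158, 106, 71, 72, 75, 80, 37, 35, 44, 39, 34, 114, 149, 155] 0.0101
before 240 [159, 160, 159, 161, 159, 159, 162, 152, 98, 70, 73, 77, 66, 27, 37, 45, 40, 43, 122, 153, 153] 0.0101
before 325 [142, 141, 140, 140, 142, 143, 148, 136, 89, 71, 75, 80, 48, 26, 41, 41, 30, 90, 142, 155, 152] 0.009
lid far edge rows 151 66.7
after 220 [167, 167, 168, 166, 167, 166, 166, 166, 167, 168, 168, 108, 42, 30, 46, 48, 22, 106, 149, 164, 163] 0.0056
after 240 [167, 166, 166, 167, 166, 167, 166, 165, 166, 168, 164, 112, 42, 29, 46, 47, 24, 112, 153, 165, 162] 0.0056
after 325 [147, 146, 146, 149, 145, 146, 154, 159, 156, 170, 179, 108, 26, 37, 47, 42, 46, 141, 165, 163, 161] 0.0056
lid far edge rows 154 74.1
diff mean [30.7, 16.1, 18.8]
```

The gap fell by about 4 mm, which puts the lid at roughly 0.04 rad, below the 0.052 limit. The hand is clear, so I'll hand the job in.

```bash
python3 - <<'E'
from h import *
st(); env.sign_off(); print(env.current_time_s())
E
```

```text
43.7 C [ 45.9  -0.4 284.4] F [-0.1  0.4 -0.7] w -0.2
the job is handed in; nothing more can be done
the job is handed in; nothing more can be done
```

The case is shut and the job was handed in at about 44 s; no verdict was reported. I swung the loop over the hook, drew it back until it caught under the lip, and turned the lever down to its stop. I then held it there for about 1.8 s before taking the hand away.

**Checks that passed:**
- **Hold force:** about 14–18 N downward (about 16–19 N in all) on the wrist sensor, so inside 10–20 N and below the 25 N limit.
- **Lever:** touching the handle at two places gave an angle of about −0.02 rad, which is closed within the error of that test.
- **Loop:** the last wrist picture, taken just before the final press, showed the crossbar under the hook's lip.
- **Lid:** the gap shrank by about 4 mm. That puts the lid at about 0.04 rad, against the 0.052 limit. This margin is estimated from pixels and is not large.
- **Hand:** the wrist force read about zero at 0.28 m height, clear of the case.

**What went wrong or disagreed:**
- **Fingertip height:** the tips turned out to be about 21 mm above the stated tool point. The first pinches were therefore too high, the loop slipped from the grip once on the way down, and the first pass at the lever missed it. A touch on the case top fixed this.
- **Lever force:** the push force fell to nearly zero from about 0.43 rad until the stop, and I could not explain why.
- **Things beside the case:** I did not measure the mug, punch, stamp or charger again. I worked only above the case and met no unexpected contact.

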